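# Lock the analyser's access cover

### The job

The access cover in the top of the bench analyser has sprung ajar. Set your fingertips in the slot of its quarter-turn fastener, press the cover down flush and, while keeping it down, turn the fastener clockwise a full quarter turn to its stop, so that the cover stays locked shut when you take your hand away. Only push and turn: do not lift the cover, and leave everything else standing where it is.

Things in the scene. Friction and masses are not known exactly. Their poses are not given: they have to be found in the camera images.
- analyser: the bench analyser, a white box fixed to the bench, 300 mm (x) by 320 (y) by 115 high; origin at the centre of its underside, z up, its front faces its own -x. Hinged cover in its top, 222 mm (x) by 150 (y), centred on y = +55 mm; a fixed deck with display and keys at y below -22 mm. With the cover shut, the slot floor's centre is at (-65, 55, 99) mm in this frame
- hinge (a point): middle of the cover's hinge line, at the cover's far edge, level with the top: (110, 55, 115) mm in the analyser's frame; fixed, axes as the analyser's, the hinge line runs along y
- cover (a joint): opening angle of the cover in rad: 0 shut, flush with the top; larger as its front edge rises about the hinge line. A spring holds it ajar at about 0.15 to 0.3 and raises it again when it is let go unlocked. About 3 to 5 N down on the fastener shuts it against a firm stop
- dial (a joint): turn of the fastener in rad: 0 open (slot along the analyser's x), growing clockwise from above to a firm stop at 1.571, locked (slot along its y). Light friction (0.06 N m). In the last half of the turn a tongue passes under a hidden catch: this needs the cover held within 4 mm of shut at the fastener (a ramp draws in the rest); much higher, it jams or misses. If turned with the cover up, turn it back first
- slot (a point): centre of the floor of the fastener's slot, in a grey round dial of 74 mm diameter set flush in the cover (1 mm proud), 175 mm from the hinge line. Slot 64 mm long (this frame's x), 28 wide (y; 32 at the rim), 17 deep, flat floor, closed ends, alike both ways round; z points out of the slot. Moves and tilts with the cover, turns with the dial
- jar: a small capped jar, 44 mm across and 45 mm tall, standing on the analyser's right-hand deck; origin under its centre. Not part of the job: leave it
- cell_box: a small flat box, 45 x 60 x 24 mm, lying on the analyser's right-hand deck; origin under its centre. Not part of the job: leave it
- bottle: a reagent bottle, 72 mm across and 150 mm tall, on the bench to the left of the analyser; origin under its centre. Not part of the job: leave it
- beaker: an open glass beaker, 72 mm across and 90 mm tall, on the bench to the right of the analyser; origin under its centre. Not part of the job: leave it
- tube_rack: a test-tube rack, 90 x 200 x 60 mm, with capped tubes up to 90 mm, on the bench to the right of the analyser; origin under its centre. Not part of the job: leave it
- dish: a shallow clear dish, 90 mm across and 16 mm high, on the bench; origin under its centre. Not part of the job: leave it
- pipette: a hand pipette lying on the bench, about 240 mm long and 26 mm thick; origin on its underside near the middle, x along it. Not part of the job: leave it

How it is judged:
On the way:
1. the cover is pressed down nearly flush with the fingers bearing on the fastener, before the turn is finished (value of joint cover below 0.05 rad and value of joint dial below 1.4 rad and contact force between the fingers and dial above 0.5 N), for 0.1 s.
At the end, for the whole second after the job is handed in: the cover stays shut by itself (within 0.02 rad, 4 mm at its front edge), with the fastener turned to within 0.15 rad of its locked stop, everything at rest and the hand clear (value of joint cover below 0.02 rad and value of joint dial above 1.42 rad and velocity of joint dial between -0.05 and 0.05 rad/s and velocity of joint cover between -0.05 and 0.05 rad/s); the robot touches nothing.
It fails at once if the cover is lifted further open (beyond 0.42 rad) (value of joint cover above 0.42 rad).
It fails at once if something else on the bench or on the analyser is moved more than 15 mm (distance of any of jar, cell_box, bottle, beaker, tube_rack, dish, pipette from where it was at the start of the episode above 0.015 m).
It also fails if it takes over 42 s, if anything falls off the work surface, if the arm or the gripper's body presses on something with over 40 N, if the wrist force passes 120 N, or if a joint passes its speed limit or range.

### The arm

A 6-joint arm with a two-finger parallel gripper is mounted at the origin on the work surface. World frame = base frame: x ahead of the robot, y to its left, z up, the work surface at z = 0. Lengths are in m, angles in rad, forces in N, time in s.
With the tool pointing down it reaches from about 0.3 to 0.875 m from the base axis. Payload 6.4 kg.
Tool frame: the origin (TCP) lies midway between the tips of the shut fingers; the grasp point (between the pads) lies 19 mm behind it; x points along the fingers, y is the direction in which the jaws open and shut, and the axes are right-handed (so a half turn about x gives the same grasp; the last joint's range is limited). The gripper opens to 85 mm and grips with 20 to 120 N. Pads are 22 mm wide; open, the fingers measure 114 mm over their backs; the gripper's body (76 mm by 85 mm) begins 54 mm behind the grasp point. The pads swing forward as they close: fully open they stand 13 mm farther back than shut.
Start: joints at [0.918, 0.181, 1.607, -0, 1.354, -0.206], TCP at [0.248, 0.519, 0.231] pointing down, gripper open.
Joint ranges: [-2.99, 2.99], [-0.89, 2.07], [0.3, 2.58], [-1.14, 4.28], [0, 2.63], [-3.12, 3.12]. Speed limits (rad/s): [2.57, 2.57, 3.01, 3.14, 3.14, 3.14].

### API

Orientations are given as a unit quaternion [w, x, y, z].
In Python, from bench import ctrl gives the robot as it stands.
- The arm moves only by the tool step_arm, never from a script. Its argument "motion" is a list of rows, each a list of 7 numbers: the shift along the tool's x, y, z in mm, then the turn, a rotation vector about the tool's x, y, z in degrees, then the closure in counts, from 0 (fully open) to 255 (shut). In form: [[tx, ty, tz, rx, ry, rz, hand], ...]. A call has 1 to 10 rows; each row is the pose to reach, as a shift and turn from the pose commanded when the call began, along the tool's axes at that moment; what a row does not reach only later rows make up. A row lasts 1/8 s, in which the tool goes at most 62.5 mm and 10.7 degrees, less where a joint would pass 70% of its speed; a pose out of reach is approached as far as the arm can. A call with a gripper value outside its range is refused whole. The fingers move at their own pace and stop on an object; the grip force is fixed at half the most. Time passes only in rows, so rows that repeat a pose let the fingers close. It gives the time, the measured TCP pose, the force and the opening at its end, in the units of the state.
- ctrl.get_obs(): the state, without advancing time (a new reading comes with each control period).
- ctrl.camera(name): name is "side" or "top" or "wrist"; returns (picture, depth): 384x512x3 uint8, red, green, blue; 384x512 float32, m along the optical axis (not along the pixel's ray), 0 where there is no reading.
- ctrl.camera_info(name): a dict with "fx", "fy", "cx", "cy" (pixels), "T" (4x4, takes a point from camera to world coordinates); the wrist camera has in their place "hand_eye" (4x4, takes a point from camera to tool coordinates, whose origin is the TCP and whose axes are the tool frame's). Camera axes: x right, y down, z forward; pixel columns grow to the right and rows downward; lengths in m; the calibration is good to about 2 mm. A picture is of the moment at which its call begins: read the wrist's pose just before it. camera_info takes no time and is no camera call.
- ctrl.hand_in(): hands the job in, once; it reports no verdict.
The state is a dict: "time_s": time; "q": joint angles; "dq": joint speeds; "joint_efforts": joint torques, N m; "eef_pos": TCP position; "eef_rot": TCP orientation; "wrist_force": force on the tool from outside, world axes, zero at the start; "torque": the same for the moment, N m; "opening": opening from 0.0 (shut) to 1.0 (fully open).
Only numpy, scipy, OpenCV 4.12 (cv2) and the standard library are available. Lean on these libraries where they do the work, as an engineer would, in place of code of your own. Each camera call takes 0.05 s, during which the arm holds its last target. There are 200 camera calls.

## Working session

There is one attempt and no reset: what is moved stays moved. The work goes in short steps, Python scripts to look and compute and a tool call to move; the robot and the scene stay as the last step left them, time stands still between calls to the robot, and variables do not carry over. Pictures are saved under pics/ and viewed, about 8 in all and at most 12, crops included, and the job is handed in when it is done.

Besides the shell and the picture viewer there is one more tool, called after "Emit:" as name([rows], argument=value, ...), one row to a line, values as JSON. step_arm: Moves the arm, as the interface text tells. Its arguments: {"type":"object","properties":{"motion":{"type":"array","items":{"type":"array","items":{"type":"number"}}}},"required":["motion"]}

```bash
mkdir -p pics; cat > h.py <<'E'
import numpy as np, cv2
from bench import ctrl
from scipy.spatial.transform import Rotation as R
def pose():
    o=ctrl.get_obs(); T=np.eye(4); q=np.array(o['eef_rot'])
    T[:3,:3]=R.from_quat(q[[1,2,3,0]]).as_matrix(); T[:3,3]=o['eef_pos']; return T
def look(name):
    T=pose(); p,d=ctrl.camera(name); i=ctrl.camera_info(name)
    Tc=i['T'] if 'T' in i else T@np.array(i['hand_eye'])
    return p,d,i,np.array(Tc)
def pts(d,i,Tc):
    v,u=np.mgrid[:d.shape[0],:d.shape[1]]
    P=np.stack([(u-i['cx'])/i['fx']*d,(v-i['cy'])/i['fy']*d,d],-1)
    return P@Tc[:3,:3].T+Tc[:3,3]
E
python3 - <<'E'
from h import *
for n in ['top','side','wrist']:
    p,d,i,Tc=look(n); cv2.imwrite(f'pics/{n}0.png',p[:,:,::-1]); np.savez(f'{n}0.npz',p=p,P=pts(d,i,Tc),d=d)
    print(n,Tc[:3,3],Tc[:3,2])
print(ctrl.get_obs())
E
```

```text
top [ 0.32487882 -0.02325199  1.26559285] [ 0.21789399  0.01223102 -0.9758958 ]
side [ 0.48614792 -0.83212126  0.94383665] [ 0.0685684   0.7095224  -0.70133896]
wrist [0.17306309 0.55403814 0.3720414 ] [ 0.29240509 -0.14146902 -0.94577258]
{'time_s': 0.15, 'q': array([ 9.17706034e-01,  1.81389750e-01,  1.60773848e+00,  3.27807369e-05,
        1.35374772e+00, -2.06262960e-01]), 'dq': array([ 1.73854779e-03, -2.66222792e-03, -3.03129185e-03, -9.13499841e-04,
        9.80806486e-05,  8.70451031e-04]), 'joint_efforts': array([ 3.95680345e-04, -4.45267904e+01, -3.51691890e+01, -2.66925390e-04,
        5.92718032e-03, -1.47127656e-05]), 'eef_pos': array([0.24817702, 0.51825577, 0.23059945]), 'eef_rot': array([ 0.68933293,  0.15626104,  0.68973151, -0.15707656]), 'wrist_force': array([-0.65316833,  0.96633894,  0.78426146]), 'torque': array([ 0.00393305,  0.01606375, -0.05136373]), 'opening': 0.9976980571527355}
```

View pics/top0.png

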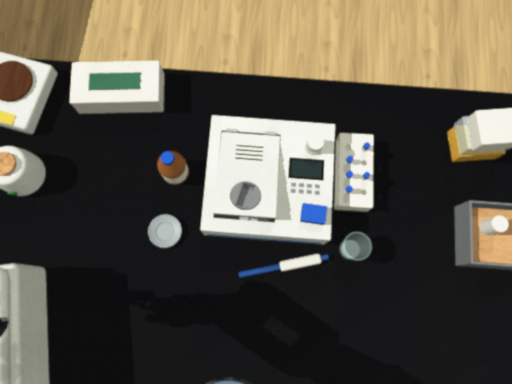

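View pics/side0.png

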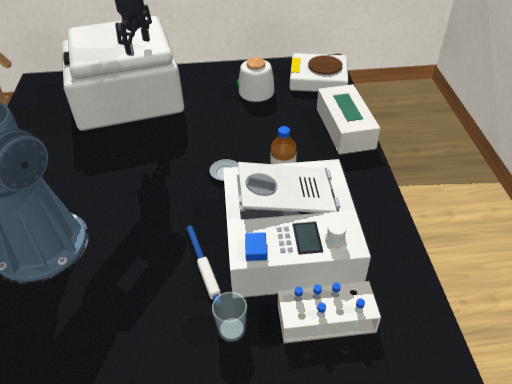

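The top view shows the analyser at about (270,180), with the ajar cover on its left. The grey dial is at (245,196) and its slot looks oblique. The side view shows the dial at (262,184), with jar and cell box on the deck. Next I'll measure.

```bash
python3 - <<'E'
from h import *
z=np.load('top0.npz'); p=z['p']; P=z['P']
# analyser box: white, high
hsv=cv2.cvtColor(p,cv2.COLOR_RGB2HSV)
m=((P[...,2]>0.10)&(P[...,2]<0.135)); m[:, :190]=0; m[:,340:]=0; m[:105]=0; m[250:]=0
c=max(cv2.findContours(m.astype('uint8'),0,2)[0],key=cv2.contourArea)
pt=P[c[:,0,1],c[:,0,0]]; good=pt[(pt[:,2]>.1)]
r=cv2.minAreaRect((good[:,:2]*1000).astype('float32')); print('box',r)
for u,v in [(212,120),(333,124),(330,238),(204,232),(325,210),(245,225),(250,140)]: print((u,v),P[v,u].round(4))
s=hsv[175:216,225:268]; g=np.zeros(p.shape[:2],bool)
g[170:220,222:272]=p[170:220,222:272].max(-1)<150
c=max(cv2.findContours(g.astype('uint8'),0,2)[0],key=cv2.contourArea); print('dial',cv2.fitEllipse(c))
h=cv2.convexHull(c); q=P[g]; print(np.median(q,0))
cv2.imwrite('pics/crop.png',cv2.resize(p[100:250,190:345,::-1],None,fx=5,fy=5,interpolation=2)[:600*5])
# cover plane
reg=P[140:215,225:275].reshape(-1,3); reg=reg[reg[:,2]>.117]
A=np.c_[reg[:,:2],np.ones(len(reg))]
for k in range(4):
    s,*_=np.linalg.lstsq(A,reg[:,2],rcond=None); e=abs(A@s-reg[:,2]); A=A[e<.004]; reg=reg[e<.004]
print('plane',s,np.arctan(np.hypot(*s[:2])),np.degrees(np.arctan2(-s[1],-s[0])),len(reg))
E
```

```text
box ((621.3035888671875, -54.10163879394531), (301.59454345703125, 320.5937805175781), 0.011517561972141266)
(212, 120) [0.7554 0.102  0.1176]
(333, 124) [ 0.7708 -0.2112  0.1121]
(330, 238) [ 0.4882 -0.233   0.0029]
(204, 232) [0.4709 0.0998 0.0658]
(325, 210) [ 0.538  -0.1957  0.1382]
(245, 225) [ 0.4897 -0.0042  0.116 ]
(250, 140) [ 0.7078 -0.      0.1208]
dial ((244.45094299316406, 195.9425811767578), (25.1424617767334, 26.47288703918457), 18.625940322875977)
[0.54946373 0.00297794 0.13546156]
plane [-0.32329112 -0.00834893  0.33653235] 0.3127830806015055 1.4793242570885754 456
```

View pics/crop.png

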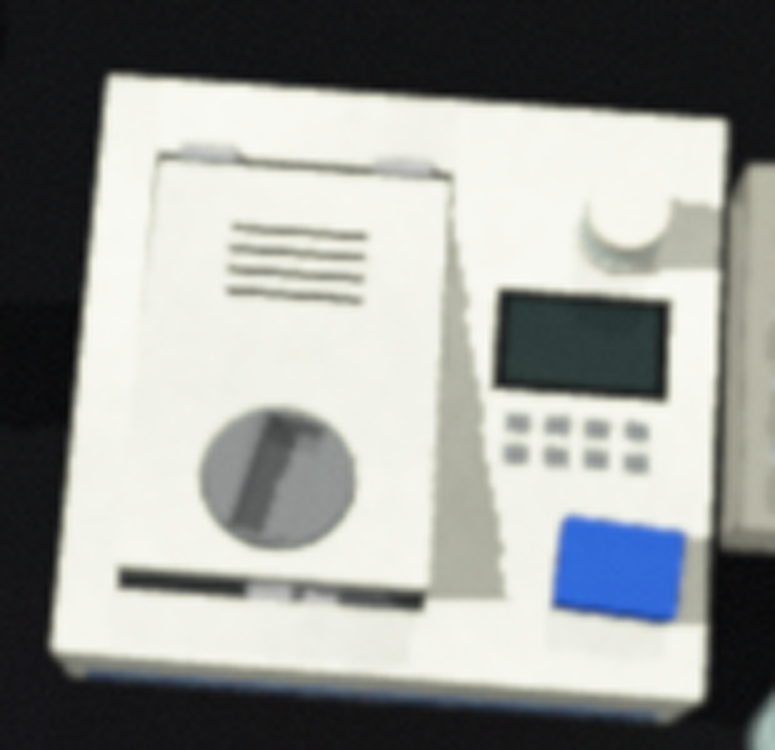

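```bash
cat >> h.py <<'E'
def go(pos,yaw):
    "shift (mm) and rotvec (deg), tool axes, to reach pos with x down and tool y at world yaw (deg)"
    T=pose(); a=np.radians(yaw); y=np.array([np.cos(a),np.sin(a),0]); x=np.array([0,0,-1.])
    M=np.stack([x,y,np.cross(x,y)],1)
    return (T[:3,:3].T@(np.array(pos)-T[:3,3])*1000).round(1), np.degrees(R.from_matrix(T[:3,:3].T@M).as_rotvec()).round(1)
E
python3 - <<'E'
from h import *
T=pose(); print(T.round(3)); i=ctrl.camera_info('wrist'); print(np.round(i['hand_eye'],3),i['fx'])
for yaw in (0,180): print(yaw,go([.55,0,.30],yaw))
E
```

```text
[[-0.001  0.432  0.902  0.248]
 [-0.001  0.902 -0.432  0.518]
 [-1.    -0.001 -0.     0.231]
 [ 0.     0.     0.     1.   ]]
[[ 0.    -0.325  0.946 -0.142]
 [ 1.     0.001  0.    -0.   ]
 [-0.001  0.946  0.325 -0.083]
 [ 0.     0.     0.     1.   ]] 327.64213634120085
0 (array([ -69.1, -337. ,  496.1]), array([64.4,  0. ,  0.1]))
180 (array([ -69.1, -337. ,  496.1]), array([-1.156e+02, -1.000e-01,  0.000e+00]))
```

Emit:
step_arm([
  [-7,-34,50,6.4,0,0,0],
  [-14,-68,100,12.8,0,0,0],
  [-21,-101,149,19.2,0,0,0],
  [-28,-135,198,25.6,0,0,90],
  [-35,-168,248,32,0,0,130],
  [-42,-202,298,38.4,0,0,180],
  [-49,-236,347,44.8,0,0,200],
  [-56,-270,397,51.2,0,0,200],
  [-63,-303,447,57.8,0,0,200],
  [-69,-337,496,64.4,0,0,200],
])

```text
time_s: 1.4
eef_pos: [0.5508, -0.0015, 0.3004]
eef_rot: [0.499, 0.501, 0.499, -0.501]
wrist_force: [-0.6, 0.5, 0.6]
opening: 0.217
```

Emit:
step_arm([
  [0,0,0,0,0,0,200],
  [0,0,0,0,0,0,200],
])

```text
time_s: 1.65
eef_pos: [0.5497, 0.0005, 0.2996]
eef_rot: [0.499, 0.5, 0.5, -0.5]
wrist_force: [-0.5, 0.9, -0.0]
opening: 0.216
```

```bash
python3 - <<'E'
from h import *
p,d,i,Tc=look('wrist'); np.savez('w1.npz',p=p,P=pts(d,i,Tc),d=d); cv2.imwrite('pics/w1.png',p[:,:,::-1])
print(pose().round(3),ctrl.get_obs()['opening'])
E
```

```text
[[-0.001  1.     0.001  0.55 ]
 [ 0.001  0.001 -1.     0.001]
 [-1.    -0.001 -0.001  0.3  ]
 [ 0.     0.     0.     1.   ]] 0.2184001848356468
```

View pics/w1.png

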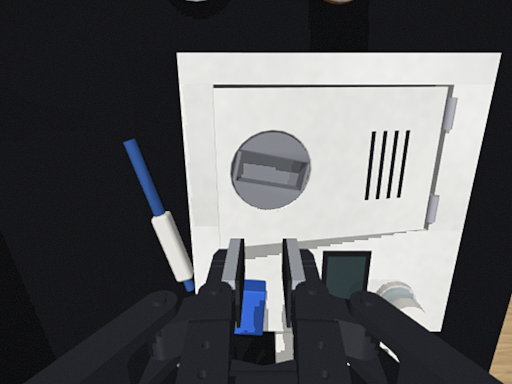

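The wrist view shows the dial at (271,170), with the slot running about (237,166) to (305,177). It is turned some degrees clockwise in the image. Pads are at (240,270) and (290,270).

```bash
python3 - <<'E'
from h import *
z=np.load('w1.npz'); p=z['p']; P=z['P']
# cover plane from white cover near dial
m=np.zeros(p.shape[:2],bool); m[95:225,222:355]=1
g=p.astype(int); white=(g.min(-1)>190)&m; q=P[white]
A=np.c_[q[:,:2],np.ones(len(q))]
for k in range(4):
    s,*_=np.linalg.lstsq(A,q[:,2],rcond=None); e=abs(A@s-q[:,2]); A=A[e<.003]; q=q[e<.003]
print('plane',s,'n',len(q)); th=np.arctan(-s[0]); print('angle',th)
D=np.zeros_like(m); D[130:212,228:314]=1
dial=D&(g.max(-1)<185)
c=max(cv2.findContours(dial.astype('uint8'),0,2)[0],key=cv2.contourArea)
h=P[c[:,0,1],c[:,0,0]]; e=cv2.fitEllipse((h[:,:2]*1000).astype('float32')); print('dial',e,'cover z there',s@[e[0][0]/1000,e[0][1]/1000,1])
dep=(P@[s[0],s[1],-1]+s[2])/np.sqrt(1+s[0]**2+s[1]**2)
f=D&(dep>.013)&(dep<.020); q=P[f]; print(f.sum(),'floor depth',np.median(dep[f]),'centre',q.mean(0))
for t in (.004,.013):
    f=(D&(dep>t)).astype('uint8'); c=max(cv2.findContours(f,0,2)[0],key=cv2.contourArea); h=P[c[:,0,1],c[:,0,0]]
    print(t,cv2.minAreaRect((h[:,:2]*1000).astype('float32')))
# analyser yaw: cover vent lines & back edge
top=(abs(P[...,2]-.115)<.004)&(g.min(-1)>150); c=cv2.findContours(top.astype('uint8'),0,2)[0]
row=[(u,np.where(top[:90,u])[0][0]) for u in range(190,490,10) if top[:90,u].any()]
e=np.array([P[v+1,u] for u,v in row]); print('left edge yaw',np.degrees(np.polyfit(e[:,0],e[:,1],1)[0]),e[:,1].mean())
E
```

```text
plane [-0.1968101   0.00349707  0.25724402] n 10713
angle 0.19432647673505188
dial ((557.3523559570312, 1.8706731796264648), (70.95357513427734, 92.39984130859375), 179.05389404296875) cover z there 0.14755798547323556
1605 floor depth 0.016086345193981538 centre [ 0.55562266 -0.00275157  0.13155279]
0.004 ((557.8242797851562, -2.426769256591797), (26.428890228271484, 62.538238525390625), 77.7864990234375)
0.013 ((556.9969482421875, -2.7222728729248047), (25.610490798950195, 61.04726028442383), 77.79156494140625)
left edge yaw 0.01608661805103367 0.10248255117931002
```

```bash
python3 - <<'E'
from h import *
z=np.load('w1.npz'); p=z['p']; P=z['P']; g=p.astype(int)
D=np.zeros(p.shape[:2],bool); D[122:218,222:320]=1
dial=D&(g.max(-1)<195)
c=max(cv2.findContours(dial.astype('uint8'),0,2)[0],key=cv2.contourArea); h=cv2.convexHull(c)
e=cv2.fitEllipse(h); print(e)
# map hull to cover plane by rays
i=ctrl.camera_info('wrist'); Tc=pose()@np.array(i['hand_eye']); s=np.array([-.1968,.0035,.25724])
uv=h[:,0]; r=np.c_[(uv[:,0]-i['cx'])/i['fx'],(uv[:,1]-i['cy'])/i['fy'],np.ones(len(uv))]@Tc[:3,:3].T; o=Tc[:3,3]
t=(s@[o[0],o[1],1]-o[2])/(r[:,2]-r[:,:2]@s[:2]); X=o+t[:,None]*r
print(cv2.fitEllipse((X[:,:2]*1000).astype('float32')),X.min(0),X.max(0))
cv2.imwrite('pics/w1c.png',cv2.resize(p[115:225,215:325,::-1],None,fx=5,fy=5,interpolation=2))
E
```

```text
((270.23016357421875, 169.33668518066406), (77.50386810302734, 83.19205474853516), 52.49311447143555)
((557.3717651367188, 0.1992802619934082), (75.75548553466797, 76.92668151855469), 168.46258544921875) [ 0.51964775 -0.038226    0.14016483] [0.59480709 0.03834444 0.154961  ]
```

View pics/w1c.png

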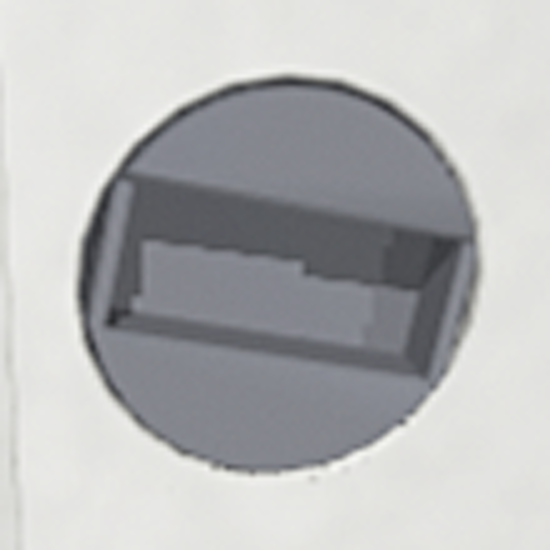

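Emit:
step_arm([
  [30,3,0,6,0,0,200],
  [75,6,0,12,0,0,200],
  [110,6,0,12,0,0,200],
  [130,6,0,12,0,0,200],
  [130,6,0,12,0,0,200],
  [130,6,0,12,0,0,200],
])

```text
time_s: 2.45
eef_pos: [0.5565, 0.0011, 0.1715]
eef_rot: [0.446, 0.55, 0.445, -0.549]
wrist_force: [-0.1, 0.2, 0.5]
opening: 0.212
```

```bash
python3 - <<'E'
from h import *
p,d,i,Tc=look('wrist'); cv2.imwrite('pics/w2.png',p[:,:,::-1])
print(pose().round(4),ctrl.get_obs()['wrist_force']); print(go([.556,0,.145],-12))
E
```

```text
[[ 2.300e-03  9.784e-01 -2.067e-01  5.569e-01]
 [-5.000e-04 -2.067e-01 -9.784e-01  9.000e-04]
 [-1.000e+00  2.400e-03 -0.000e+00  1.718e-01]
 [ 0.000e+00  0.000e+00  0.000e+00  1.000e+00]] [1.00940867 0.38543026 0.85373496]
(array([26.8, -0.7,  1. ]), array([ 0.1, -0. , -0.1]))
```

View pics/w2.png

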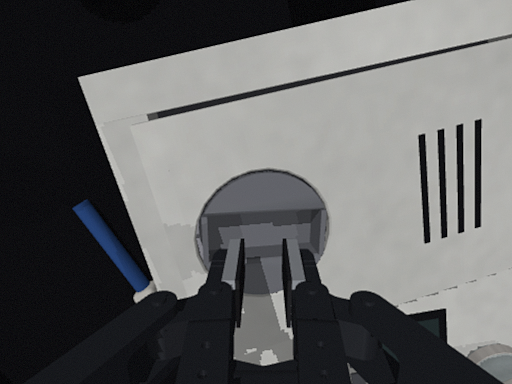

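The slot is now level in the picture and spans columns 202–328, with the fingers centred at about 264. I'll lower the fingers into it.

Emit:
step_arm([
  [8,-0.7,1,0,0,0,200],
  [15,-0.7,1,0,0,0,200],
  [21,-0.7,1,0,0,0,200],
  [26,-1,1,0,0,0,200],
  [31,-1.5,1,0,0,0,200],
  [31,-1.5,1,0,0,0,200],
])

```text
time_s: 3.25
eef_pos: [0.5541, -0.0003, 0.1387]
eef_rot: [-0.445, -0.549, -0.445, 0.55]
wrist_force: [-0.6, 0.1, 0.8]
opening: 0.216
```

```bash
python3 - <<'E'
from h import *
p,d,i,Tc=look('wrist'); cv2.imwrite('pics/w3.png',p[:,:,::-1])
o=ctrl.get_obs(); print(pose()[:3,3].round(4),o['wrist_force'],o['torque'])
E
```

```text
[ 5.544e-01 -3.000e-04  1.391e-01] [0.02081573 0.47625678 0.18541572] [-0.00012928  0.01101773  0.00927129]
```

View pics/w3.png

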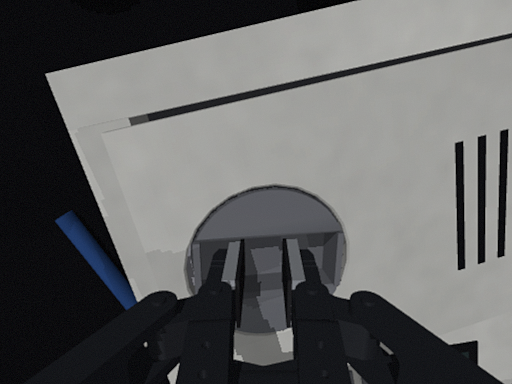

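The fingers are between the slot walls with no contact force yet. Next I'll press down.

Emit:
step_arm([
  [7,0,0,0,0,0,200],
  [13,0.5,0,0,0,0,200],
  [19,1,0,0,0,0,200],
  [24,1.5,0,0,0,0,200],
  [29,2,0,0,0,0,200],
  [33,2,0,0,0,0,200],
  [36,2,0,0,0,0,200],
  [36,2,0,0,0,0,200],
])

```text
time_s: 4.3
eef_pos: [0.5566, -0.0007, 0.1032]
eef_rot: [0.445, 0.55, 0.445, -0.549]
wrist_force: [-0.3, 0.5, 1.9]
opening: 0.21
```

```bash
python3 - <<'E'
from h import *
o=ctrl.get_obs(); print(pose()[:3,3].round(4),o['wrist_force'],o['torque'])
E
```

```text
[ 0.5566 -0.0007  0.1032] [-0.34340869  0.45324028  1.91406159] [ 0.09532762  0.04040216 -0.01263714]
```

Emit:
step_arm([
  [2,0,0,0,0,0,200],
  [4,0,0,0,0,0,200],
  [5,0,0,0,0,0,200],
  [5,0,0,0,0,0,200],
])

```text
time_s: 4.8
eef_pos: [0.5569, -0.0007, 0.0992]
eef_rot: [0.445, 0.55, 0.445, -0.549]
wrist_force: [-1.5, 2.0, 8.0]
opening: 0.215
```

Emit:
step_arm([
  [1,0,0,0,0,0,200],
  [2,0,0,0,0,0,200],
  [2,0,0,0,0,0,200],
])

```text
time_s: 5.18
eef_pos: [0.557, -0.0007, 0.0989]
eef_rot: [0.445, 0.55, 0.445, -0.549]
wrist_force: [-7.6, 1.8, 21.0]
opening: 0.213
```

Emit:
step_arm([
  [-0.5,0,0,5,0,0,200],
  [-0.5,0,0,10,0,0,200],
  [-0.5,0,0,16,0,0,200],
  [-0.5,0,0,22,0,0,200],
  [-0.5,0,0,28,0,0,200],
  [-0.5,0,0,34,0,0,200],
  [-0.5,0,0,40,0,0,200],
])

```text
time_s: 6.05
eef_pos: [0.5564, -0.0023, 0.099]
eef_rot: [-0.23, -0.668, -0.228, 0.669]
wrist_force: [-9.0, -5.9, 19.3]
opening: 0.213
```

```bash
python3 - <<'E'
from h import *
o=ctrl.get_obs(); print(pose()[:3,3].round(4),o['wrist_force'],o['torque'])
p,d,i,Tc=look('wrist'); cv2.imwrite('pics/w4.png',p[:,:,::-1])
E
```

```text
[ 0.5564 -0.0023  0.099 ] [-9.02291572 -5.88063578 19.34236039] [-0.77485068  1.62894626  0.11035093]
```

View pics/w4.png

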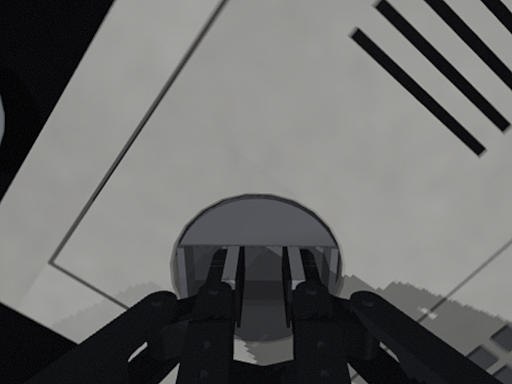

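The dial is following the fingers: the slot edge is level at row 245 and the cover is flush all round. I'll continue the turn.

Emit:
step_arm([
  [0,0,0,6,0,0,200],
  [0,0,0,12,0,0,200],
  [0,0,0,18,0,0,200],
  [0,0,0,24,0,0,200],
  [0,0,0,30,0,0,200],
  [0,0,0,35,0,0,200],
  [0,0,0,39,0,0,200],
  [0,0,0,42,0,0,200],
  [0,0,0,42,0,0,200],
])

```text
time_s: 7.22
eef_pos: [0.5566, -0.0023, 0.099]
eef_rot: [-0.024, 0.707, -0.026, -0.707]
wrist_force: [-8.3, -4.3, 18.7]
opening: 0.219
```

```bash
python3 - <<'E'
from h import *
o=ctrl.get_obs(); T=pose(); print(T[:3,3].round(4),np.degrees(np.arctan2(T[1,1],T[0,1])),o['wrist_force'],o['torque'])
E
```

```text
[ 0.5566 -0.0023  0.099 ] -93.99809180436598 [-8.34221621 -4.32136009 18.6841553 ] [-0.67907263  1.46704899  0.12250296]
```

Emit:
step_arm([
  [0,0,0,3,0,0,200],
  [0,0,0,6,0,0,200],
  [0,0,0,8,0,0,200],
  [0,0,0,8,0,0,200],
])

```text
time_s: 7.72
eef_pos: [0.5551, -0.0009, 0.0989]
eef_rot: [0.073, -0.702, 0.074, 0.704]
wrist_force: [-14.0, 0.3, 24.0]
opening: 0.213
```

```bash
python3 - <<'E'
from h import *
o=ctrl.get_obs(); T=pose(); print(T[:3,3].round(4),np.degrees(np.arctan2(T[1,1],T[0,1])),o['wrist_force'],o['torque'])
p,d,i,Tc=look('wrist'); cv2.imwrite('pics/w5.png',p[:,:,::-1])
E
```

```text
[ 0.5551 -0.0009  0.0989] -101.94026268911648 [-13.9865943    0.33970414  24.01560355] [0.11921679 2.30614445 0.32497092]
```

View pics/w5.png

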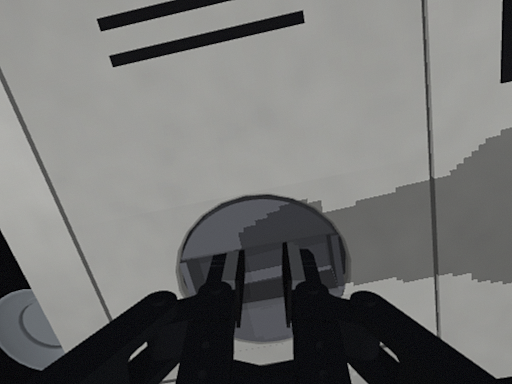

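The slot edge, (182,262) to (338,235), now lags the fingers by about 10°. It runs parallel to the vents and the torque has risen, so the dial is at its stop. I'll ease the turn back a little and lift straight out.

Emit:
step_arm([
  [0,0,0,-4,0,0,200],
  [0,0,0,-8,0,0,200],
  [-2,0,0,-10,0,0,200],
  [-5,0,0,-10,0,0,200],
  [-12,0,0,-10,0,0,200],
  [-22,0,0,-10,0,0,200],
  [-40,0,0,-10,0,0,200],
  [-80,0,0,-10,0,0,200],
  [-140,0,0,-10,0,0,200],
  [-140,0,0,-10,0,0,200],
])

```text
time_s: 9.02
eef_pos: [0.5605, -0.0014, 0.2446]
eef_rot: [-0.011, 0.712, -0.013, -0.702]
wrist_force: [1.4, 0.2, -0.1]
opening: 0.216
```

```bash
python3 - <<'E'
from h import *
p,d,i,Tc=look('wrist'); P=pts(d,i,Tc); cv2.imwrite('pics/w6.png',p[:,:,::-1])
o=ctrl.get_obs(); T=pose(); print(T[:3,3].round(4),np.degrees(np.arctan2(T[1,1],T[0,1])),o['wrist_force'])
b=(abs(P[...,0]-.62)<.1)&(abs(P[...,1])<.065)&(abs(P[...,2]-.115)<.03)&(np.hypot(P[...,0]-.556,P[...,1])>.045)
q=P[b]; A=np.c_[q[:,:2],np.ones(len(q))]; s=np.linalg.lstsq(A,q[:,2],rcond=None)[0]
print('cover plane',s,s@[.556,0,1],b.sum())
m=(np.hypot(P[...,0]-.556,P[...,1])<.036)&(P[...,2]<.109)&(P[...,2]>.09)
c=max(cv2.findContours(m.astype('uint8'),0,2)[0],key=cv2.contourArea); h=P[c[:,0,1],c[:,0,0]]
print('slot',cv2.minAreaRect((h[:,:2]*1000).astype('float32')))
E
```

```text
[ 0.5587 -0.0011  0.2413] -91.99842448115875 [-0.74171935  0.07279363 -1.28325338]
cover plane [-3.17017824e-03  6.33734703e-05  1.16249916e-01] 0.11448729699904155 27934
slot ((552.8244018554688, -1.8757667541503906), (25.79985237121582, 64.74246215820312), 5.03603982925415)
```

View pics/w6.png

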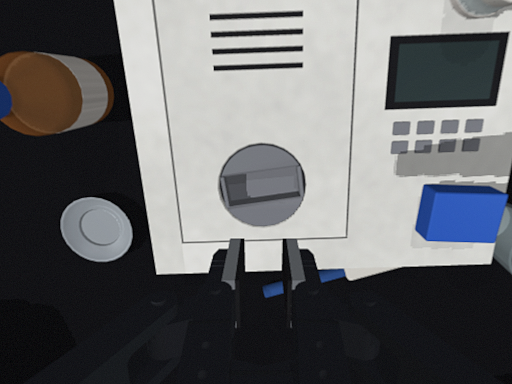

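The cover is flush (plane tilt 0.003 rad), but the slot is at about 85°, so floor friction dragged the dial a few degrees back as I unwound. I'll go back in, turn to the stop with the tips just clear of the floor, and lift before unwinding.

Emit:
step_arm([
  [30,0,0,-5,0,0,200],
  [70,0,0,-5,0,0,200],
  [95,0,0,-5,0,0,200],
  [105,0,0,-5,0,0,200],
  [105,0,0,-5,0,0,200],
  [112,0,0,-5,0,0,200],
  [120,0,0,-5,0,0,200],
  [128,0,0,-5,0,0,200],
  [134,0,0,-5,0,0,200],
  [134,0,0,-5,0,0,200],
])

```text
time_s: 10.32
eef_pos: [0.556, -0.0006, 0.1021]
eef_rot: [-0.018, -0.706, -0.019, 0.707]
wrist_force: [0.8, -0.2, 0.1]
opening: 0.218
```

Emit:
step_arm([
  [0,0,0,4,0,0,200],
  [0,0,0,8,0,0,200],
  [0,0,0,12,0,0,200],
  [0,0,0,15,0,0,200],
  [0,0,0,17,0,0,200],
  [0,0,0,17,0,0,200],
])

```text
time_s: 11.08
eef_pos: [0.5543, 0.0007, 0.1021]
eef_rot: [0.087, -0.7, 0.085, 0.704]
wrist_force: [-6.1, 4.8, 2.0]
opening: 0.215
```

```bash
python3 - <<'E'
from h import *
o=ctrl.get_obs(); T=pose(); print(T[:3,3].round(4),np.degrees(np.arctan2(T[1,1],T[0,1])),o['wrist_force'],o['torque'])
E
```

```text
[0.5543 0.0007 0.1021] -103.96873556822686 [-6.1128447   4.75489414  2.01047229] [0.78225403 1.03965784 0.25282772]
```

Emit:
step_arm([
  [0,0,0,-3,0,0,200],
  [-1,0,0,-6,0,0,200],
  [-4,0,0,-8,0,0,200],
  [-10,0,0,-8,0,0,200],
  [-20,0,0,-8,0,0,200],
  [-40,0,0,-8,0,0,200],
  [-90,0,0,-8,0,0,200],
  [-140,0,0,-8,0,0,200],
  [-140,0,0,-8,0,0,200],
  [-140,0,0,-8,0,0,200],
])

```text
time_s: 12.32
eef_pos: [0.5565, -0.0008, 0.2433]
eef_rot: [-0.037, 0.707, -0.037, -0.706]
wrist_force: [-0.9, 0.3, 0.6]
opening: 0.214
```

```bash
python3 - <<'E'
from h import *
p,d,i,Tc=look('wrist'); P=pts(d,i,Tc); cv2.imwrite('pics/w7.png',p[:,:,::-1])
o=ctrl.get_obs(); T=pose(); print(T[:3,3].round(4),o['wrist_force'])
b=(abs(P[...,0]-.62)<.1)&(abs(P[...,1])<.065)&(abs(P[...,2]-.115)<.03)&(np.hypot(P[...,0]-.556,P[...,1])>.045)
q=P[b]; s=np.linalg.lstsq(np.c_[q[:,:2],np.ones(len(q))],q[:,2],rcond=None)[0]; print('cover',s)
m=(np.hypot(P[...,0]-.556,P[...,1])<.036)&(P[...,2]<.109)&(P[...,2]>.09)
c=max(cv2.findContours(m.astype('uint8'),0,2)[0],key=cv2.contourArea); h=P[c[:,0,1],c[:,0,0]]
print('slot',cv2.minAreaRect((h[:,:2]*1000).astype('float32')))
E
```

```text
[ 0.5559 -0.0006  0.2421] [ 0.10928796  0.04512478 -1.12589463]
cover [-2.89880574e-03  4.59092084e-06  1.16103067e-01]
slot ((553.0738525390625, -1.7729301452636719), (25.840675354003906, 64.35160827636719), 0.6448412537574768)
```

View pics/w7.png

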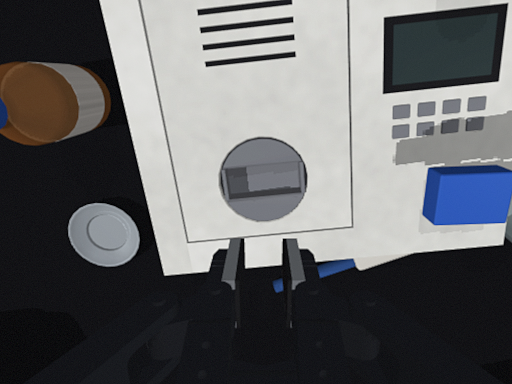

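The slot (231–303, row 180) is now parallel to the vents at 89.4°. The cover is flush and the hand is clear, so I'm handing in.

```bash
python3 -c "
from bench import ctrl
print(ctrl.hand_in())"
```

```text
the job is handed in; nothing more can be done
None
```

The cover is pressed shut and the fastener is turned to its stop. It stayed locked after I took the hand away, and I handed the job in at about 12 s of the 42 s allowed; hand-in gives no verdict.

- **What I did:** I set the fingertips in the slot, which started about 12° turned. I pressed down against the stop with about 20 N, then turned the fastener clockwise while holding the cover down.
- **What went wrong:** the first check showed the dial dragged back to about 85° by friction as I unwound under load. I went back in without pressing on the slot floor, turned it to the stop again and lifted out.
- **Last checks:** the slot measured 89.4° and the cover tilt about 0.003 rad. The hand was about 125 mm above the cover with no contact force. I saw nothing else disturbed in the last wrist view, but I did not measure the other objects' positions at the end.
- **Disagreements:** the top camera and the first wrist measurement of the slot differed by about 3 mm in y. The top view gave the cover's opening angle as 0.31 rad against 0.19 rad from the wrist view. I used the wrist values.

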